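# Pry the retaining ring off a drum mill's axle

### The job

The vegetable mill's drum has to come off for washing, so its retaining ring must go first: take the hooked pick (the taller of the two handles standing in wooden wells) out of its well, hook it through the ring's eye and pull the ring up out of the axle groove. Carry the ring on the hook and lower it into the white dish rather than dropping it, without the gripper touching the ring. Stand the pick upright in its own well again, and leave the dish and everything else where it is.

Things in the scene. Friction and masses are not known exactly. Their poses are not given: they have to be found in the camera images.
- mill: White table-top vegetable mill, fixed (base 160 x 150 mm). Origin at counter height under the drum; z up; x is the axle's direction, pointing out of the mill. On the axle line, 100 mm up: drum face at x 58 mm (radius 50), boss radius 13 from x 58 to 90, groove core radius 8 from x 90 to 98, end collar radius 11.5 from x 98 to 106, the free end. Hopper above: x -61 to 45, 155 to 250 mm up.
- groove (a point): Centre of the axle groove (mill x 94 mm, 100 mm up).
- clip: Retaining ring: sprung steel ring open at the bottom, 4.4 mm round wire, 26 g. Origin: centre of the ring (on the axle line while seated); x along the axle, z towards its eye (up while seated). Jaws reach 14 mm below the origin, 25 mm wide. Pulled straight up by its eye it snaps off the core at 5 to 8 N after 5 mm, clears the collar after rising 26 mm, then hangs loose on the hook.
- clip_eye (a point): Middle of the ring's eye, an upright opening above the axle, 14.6 mm wide; open from 13 to 34 mm above the ring's origin (along its z), with this point at 24 mm. Its top bar ends 39 mm above the origin.
- pick: Hooked pick, about 70 g, the taller handle, in its well hook down. Origin: underside of the bend, on the shank's axis; z up along shank and handle; x the way the hook points. 6 mm round shank to z 65 mm, handle 16 (x) x 14 (y) mm from z 65 to 165. Hook: square bend, 6 mm round, centre line from (0,0,3) to (24,0,3) mm. Handle leant away from the hook side: the hook points up and holds a ring.
- hook_tip (a point): End of the hook's centre line, pick (24, 0, 3) mm.
- pick_grip (a point): Suggested place to grip the handle across its 14 mm (y) sides, pick (0, 0, 120) mm.
- well_pick: Fixed wooden well (58 x 38 mm outside, 85 mm high, walls 6 mm) of the hooked pick. Origin under its centre, z up. Pocket 46 (x) x 26 (y) mm, floor 10 mm up. The pick starts with its origin 11 mm to -x of the middle, on the floor, hook towards +x. A like well near by holds a straight, shorter skewer.
- dish: White ceramic dish, loose, 800 g, 150 (x) x 120 (y) x 26 mm high, walls and floor 6 mm. Origin: centre of its underside, z up.
- skewer: Straight skewer with a like but shorter handle (130 mm long), in the other well; not needed. Origin at its foot.
- pepper_red: Red pepper, 70 mm wide, 85 high. Origin underneath.
- pepper_orange: Orange pepper, 70 mm wide, 85 high. Origin underneath.
- oil_bottle: Green oil bottle, 60 mm across, 220 high. Origin underneath.
- spice_jar: Small amber jar, 48 mm across, 75 high. Origin underneath.
- mug: Blue mug, 80 mm across, 90 high. Origin underneath.
- bread: Round loaf, 170 mm across, on a board. Origin underneath.
- lip_end (a point): Outer end of the mill's flat lip, a 50 mm wide tongue over the axle, at its underside: mill x 124 mm, 195 mm up (edge strips reach 210). No room for an upright pick under it: lean the pick about 30 to 45 degrees, handle away from the mill.
Not all that is in view belongs to the job. Leave any red look-alike of the well_pick alone.

How it is judged:
By the outcome, as a careful person would: the job done as asked, in the order asked, and still so for the second after the job is handed in, with the robot touching nothing.
It also fails if it takes over 58 s, if anything falls off the work surface, if the arm or the gripper's body presses on something with over 40 N, if the wrist force passes 120 N, or if a joint passes its speed limit or range.

### The arm

A 7-joint arm with a two-finger parallel gripper is mounted at the origin on the work surface. World frame = base frame: x ahead of the robot, y to its left, z up, the work surface at z = 0. Lengths are in mm, angles in rad, forces in N, time in s.
With the tool pointing down it reaches from about 350 to 900 mm from the base axis. Payload 8.1 kg.
Tool frame: the origin (TCP) lies on the centre line of the jaws, within the pads' length; the fingertips stand bot.tip_extent ahead of it and the grasp point (between the pads) is the TCP (bot.tip_extent is the distance from the TCP to the fingertips, in mm); z points along the fingers, x is the direction in which the jaws open and shut, and the axes are right-handed (so a half turn about z gives the same grasp; the last joint's range is limited). The gripper opens to 92 mm and grips with 3 to 60 N. Pads are 19 mm wide; open, the fingers measure 130 mm over their backs; the gripper's body (75 mm by 190 mm) begins 47 mm behind the grasp point.
Start: joints at [-1.227, 0.434, 0.025, 1.573, -0.012, 1.134, -0.075], TCP at [270.078, 563.647, 245.742] pointing down, gripper open.
Joint ranges: [-2.62, 2.62], [-0.44, 2.09], [-1.27, 1.32], [0.08, 2.57], [-1.32, 4.46], [0.12, 2], [-2.74, 2.74]. Speed limits (rad/s): [2.22, 2.22, 3.01, 3.01, 3.14, 3.14, 3.14].

### API

Orientations are given as a rotation vector (axis times angle).
In Python, from station import bot gives the robot as it stands. Calls block until the motion is done:
- bot.move_to(position, orientation): joint-space move of the TCP to a pose.
- bot.move_straight(position, rotation=None, rate=150): straight line of the TCP; rotation=None keeps the orientation; rate is the mean speed in mm/s.
- bot.movej(angles): joint-space move.
- bot.gripper_open() and bot.grab(): open the fingers fully, or close them until they stop; the grip force is fixed at half the most.
- bot.pause(seconds).
- bot.ik(position, orientation): joint angles nearest the present ones, or None.
- bot.read_camera(name): name is "side" or "top" or "wrist"; returns the picture (480x640x3 uint8, blue, green, red); there is no depth.
- bot.calibration(name): a dict with "fovy" (degrees; the focal length in pixels is half the picture's height over the tangent of half this angle, whatever the lens; pixels are square), "cx", "cy" (the principal point, pixels), "origin" and "rotation" of the camera in the world. Camera axes: x right, y up, looking along -z (the intrinsics and any distortion apply to the point x, -y, -z); pixel columns grow to the right and rows downward; lengths in mm; the calibration is good to about 2 mm. A picture is of the moment at which its call begins: read the wrist's pose just before it. calibration takes no time and is no camera call; for the wrist camera it gives the pose at the moment of the call.
A pose or a line that the arm cannot do raises bot.PlanningError and nothing moves.
- bot.finish_job(): hands the job in, once; it reports no verdict.
Readings, each from a call of its own:
- bot.get_time(): time.
- bot.get_joint_positions(): joint angles.
- bot.get_dq(): joint speeds.
- bot.get_joint_torque(): joint torques, N m.
- bot.get_position(): TCP position.
- bot.get_tool_rot(): TCP orientation.
- bot.get_wrist_force(): force on the tool from outside, world axes, zero at the start.
- bot.get_ft_torque(): the same for the moment, N m.
- bot.get_opening(): finger opening in mm.
Only numpy, scipy, OpenCV 4.12 (cv2) and the standard library are available. Lean on these libraries where they do the work, as an engineer would, in place of code of your own. Each camera call takes 0.05 s, during which the arm holds its last target. There are 200 camera calls.

## Working session

There is one attempt and no reset: what is moved stays moved. The work goes in short steps, each a Python script; the robot and the scene stay as the last script left them, time stands still between calls to the robot, and variables do not carry over. Pictures are saved under pics/ and viewed, about 8 in all and at most 12, crops included, and the job is handed in when it is done.

```bash
ls; mkdir -p pics
python3 - <<'E'
from station import bot
import cv2,numpy as np
for n in ("top","side","wrist"):
    c=bot.calibration(n);print(n,{k:np.round(v,3).tolist() if not isinstance(v,str) else v for k,v in c.items()})
    cv2.imwrite(f"pics/{n}0.png",bot.read_camera(n))
print(bot.tip_extent,bot.get_time(),bot.get_tool_rot(),bot.get_opening())
E
```

```text
pics
top {'fovy': 52.093, 'cx': 315.994, 'cy': 237.692, 'origin': [300.471, 26.561, 1338.663], 'rotation': [0.166, -0.15, -1.44]}
side {'fovy': 57.357, 'cx': 313.601, 'cy': 233.81, 'origin': [513.133, 868.675, 731.644], 'rotation': [0.071, -1.426, -2.747]}
wrist {'fovy': 66.61, 'cx': 325.267, 'cy': 234.727, 'origin': [194.72, 599.523, 383.26], 'rotation': [-0.278, -0.173, 1.114]}
19.0 0.15 [ 2.65787464e+00  1.67367963e+00 -1.43475909e-03] 91.65049336608075
```

View pics/top0.png

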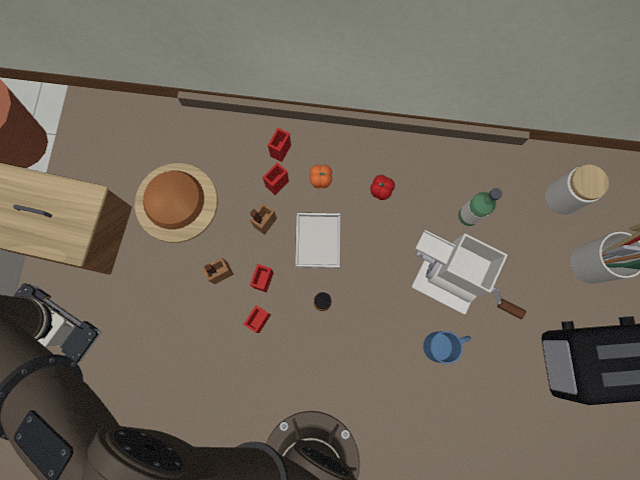

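View pics/side0.png

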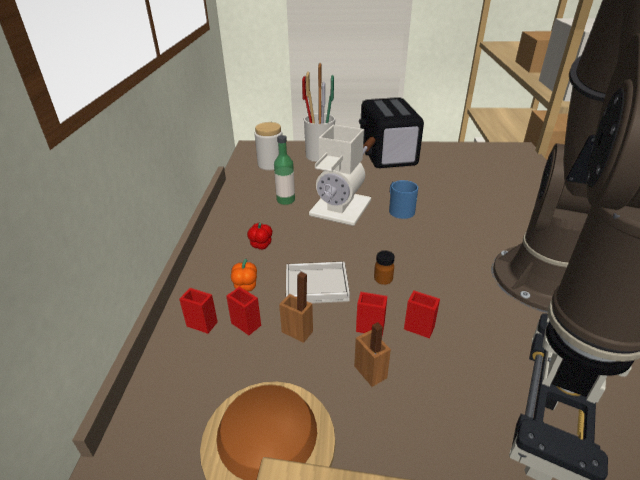

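The top view shows the wooden wells at (263,218) and (217,270), the dish at (318,240), and the mill with its axle facing left at about (425,255). In the side view the taller handle is at (301,290), in the well at (297,318), so that is the pick's well. Next I'll get coarse positions.

```bash
cat > h.py <<'E'
import numpy as np,cv2
from scipy.spatial.transform import Rotation as R
def cal(bot,n):
    c=bot.calibration(n);f=240/np.tan(np.radians(c['fovy'])/2)
    return dict(f=f,c=np.array([c['cx'],c['cy']]),o=np.array(c['origin'],float),R=R.from_rotvec(c['rotation']).as_matrix())
def proj(k,p):
    q=(np.atleast_2d(p)-k['o'])@k['R']
    return np.c_[q[:,0]/-q[:,2],-q[:,1]/-q[:,2]]*k['f']+k['c']
def ray(k,uv):
    a=(np.array(uv,float)-k['c'])/k['f'];d=k['R']@np.array([a[0],-a[1],-1]);return d/np.linalg.norm(d)
def onz(k,uv,z):
    d=ray(k,uv);return k['o']+d*(z-k['o'][2])/d[2]
def tri(obs):
    A=np.zeros((3,3));b=np.zeros(3);L=[]
    for k,uv in obs:
        d=ray(k,uv);P=np.eye(3)-np.outer(d,d);A+=P;b+=P@k['o'];L.append((P,k['o']))
    x=np.linalg.solve(A,b);return x,[float(np.linalg.norm(P@(x-o))) for P,o in L]
E
python3 - <<'E'
from station import bot
from h import *
t=cal(bot,'top');s=cal(bot,'side')
print('base',proj(t,[0,0,0]),'z300',proj(t,[0,0,300]))
for n,a,b in [('pick top',(256,214),(301,273)),('skewer top',(209,269),(377,325)),('dish ctr',(318,240),(317,281)),('orange',(321,175),(244,265)),('jar',(322,298),(385,256)),('bottle cap',(495,194),(283,138))]:
    print(n,*[np.round(v,1) for v in tri([(t,a),(s,b)])])
for uv in [(298,213),(340,213),(340,267),(295,267)]: print('dish corner',np.round(onz(t,uv,26),1))
T=cv2.imread('pics/top0.png');S=cv2.imread('pics/side0.png')
c=lambda I,x,y,w,h:cv2.resize(I[y:y+h,x:x+w],(400,300),interpolation=cv2.INTER_CUBIC)
cv2.imwrite('pics/comp.png',np.vstack([np.hstack([c(T,195,195,100,75),c(T,405,220,100,75)]),np.hstack([c(S,270,260,160,120),c(S,300,120,100,75)])]))
E
```

```text
base [[310.33435996 460.85804588]] z300 [[308.98618011 498.06283218]]
pick top [586.4 207.3 169.4] [3.6 3.6]
skewer top [441.  306.5 134.9] [3.1 3.1]
dish ctr [568.9  51.2  13.4] [0.3 0.3]
orange [740.   64.3  68.9] [2.8 2.8]
jar [406.   21.4  73.4] [1.1 1.1]
bottle cap [ 690.7 -357.1  215.6] [0.6 0.6]
dish corner [634.6 115.1  26. ]
dish corner [6.491e+02 1.000e-01 2.600e+01]
dish corner [499.8 -17.1  26. ]
dish corner [484.6 103.3  26. ]
```

View pics/comp.png

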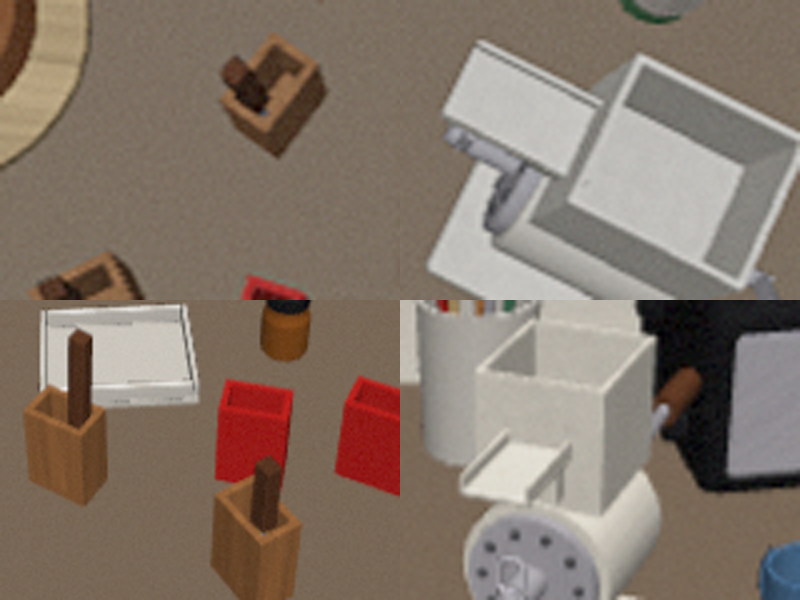

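Run:
```python
from station import bot
from h import *
t=cal(bot,'top');s=cal(bot,'side')
w=cal(bot,'wrist');Rt=R.from_rotvec(bot.get_tool_rot()).as_matrix();p=np.array(bot.get_position())
print('cam in tool',Rt.T@(w['o']-p),'\n',Rt.T@w['R'],'\n tool',Rt)
f=lambda x,y:(405+(x)/4-100,220+y/4)
H=[onz(t,f(*q),250)[:2] for q in [(640,55),(800,140),(745,285),(570,200)]]
print('hopper',np.round(H,1))
L=[onz(t,f(*q),210)[:2] for q in [(478,40),(445,112)]];print('lip',np.round(L,1),np.round(onz(t,f(580,175),210),1))
print('axle end tri',tri([(t,f(450,135)),(s,(327.5,187.5))]))
W=lambda x,y:(195+x/4,195+y/4)
print('well rim',np.round([onz(t,W(*q),85)[:2] for q in [(275,33),(327,80),(273,125),(222,85)]],1))
print('pick top z175',onz(t,W(236,70),175))
```

```text
cam in tool [ 3.40642234e-02 -8.34779494e+01 -1.38216568e+02] 
 [[ 9.99999847e-01  2.38787230e-04  4.99237653e-04]
 [ 3.80016909e-04 -9.52094417e-01 -3.05803983e-01]
 [ 4.02299296e-04  3.05804126e-01 -9.52094362e-01]] 
 tool [[ 4.32121156e-01  9.01815461e-01 -4.25228667e-04]
 [ 9.01814864e-01 -4.32121361e-01 -1.03921488e-03]
 [-1.12093044e-03  6.55892041e-05 -9.99999370e-01]]
hopper [[ 576.8 -282.5]
 [ 539.1 -375. ]
 [ 453.7 -348.5]
 [ 489.  -248.9]]
lip [[ 584.1 -198.5]
 [ 538.6 -182.8]] [ 511.3 -263.7  210. ]
axle end tri (array([ 546.35607048, -201.83944014,  134.27882974]), [5.823265879085271, 5.823265879085317])
well rim [[634.7 204.5]
 [607.2 165.9]
 [572.7 196.7]
 [595.2 233.9]]
pick top z175 [584.50529111 211.97478716 175.        ]
```

```bash
cat >> h.py <<'E'
def pickR(ang,lean=0):
    """tool R=[py,px,-pz]; hook heading ang (world, rad), handle leant back by lean (rad)"""
    h=np.array([np.cos(ang),np.sin(ang),0]);z=np.array([0,0,1.])
    px=np.cos(lean)*h+np.sin(lean)*z; pz=np.cos(lean)*z-np.sin(lean)*h
    return np.c_[np.cross(pz,px),px,-pz]
def rv(M): return R.from_matrix(M).as_rotvec()
E
python3 - <<'E'
from station import bot
from h import *
am=np.radians(69); 
X=np.array([np.cos(am),np.sin(am),0])
def tst(n,p,M):
    for s in (1,-1):
        q=bot.ik(list(p),list(rv(M@np.diag([s,s,1])))); print(n,s,None if q is None else np.round(q,2))
aw=np.radians(-37)
tst('well view',[590,208,290],pickR(aw)); tst('well grasp',[590,208,110],pickR(aw))
g=np.array([551,-218.5,126])
for ln in (30,35,40):
    M=pickR(am+np.pi,np.radians(ln)); p=g-M[:,1]*12-M[:,2]*102; tst(f'mill{ln}',p,M);tst('mill pre',p+X*60,M)
for a in (0,45,90,135,180,225,270,315):
    M=pickR(np.radians(a),np.radians(35)); tst(f'dish{a}',np.array([567,50,60])-M[:,2]*100,M)
p=[590,208,290];bot.move_to(p,list(rv(pickR(aw))))
k1=cal(bot,'wrist');I=bot.read_camera('wrist');cv2.imwrite('pics/w1.png',I)
d=pickR(aw)[:,0]*60
bot.move_straight(list(np.array(p)+d));k2=cal(bot,'wrist');cv2.imwrite('pics/w2.png',bot.read_camera('wrist'))
np.save('k.npy',[k1,k2],allow_pickle=True);print(bot.get_time())
cv2.imwrite('pics/w12.png',cv2.resize(np.hstack([cv2.imread('pics/w1.png')[:,120:520],cv2.imread('pics/w2.png')[:,60:460]]),None,fx=1,fy=1))
E
```

```text
well view 1 [-0.58  0.41  0.23  1.52 -0.09  1.23  0.59]
well view -1 [-1.11  0.61  1.16  1.56 -0.57  1.34 -2.1 ]
well grasp 1 [-0.54  0.57  0.17  1.73 -0.12  0.85  0.61]
well grasp -1 [-1.09  0.86  1.14  1.77 -0.87  1.12 -1.86]
mill30 1 [-0.59  0.63  0.79  1.69  0.08  1.11 -0.28]
mill30 -1 [-0.12  0.53  0.04  1.65  0.47  1.25  2.48]
mill pre 1 [-0.67  0.68  0.82  1.62  0.02  1.18 -0.31]
mill pre -1 [-0.17  0.56 -0.    1.58  0.46  1.32  2.41]
mill35 1 [-0.64  0.69  0.82  1.68  0.11  1.13 -0.32]
mill35 -1 [-0.14  0.57  0.02  1.63  0.54  1.3   2.4 ]
mill pre 1 [-0.72  0.75  0.86  1.6   0.04  1.21 -0.33]
mill pre -1 [-0.19  0.61 -0.03  1.55  0.53  1.38  2.35]
mill40 1 [-0.69  0.76  0.87  1.66  0.12  1.15 -0.35]
mill40 -1 [-0.17  0.61 -0.01  1.62  0.6   1.37  2.33]
mill pre 1 [-0.74  0.8   0.86  1.58  0.08  1.24 -0.38]
mill pre -1 [-0.21  0.66 -0.06  1.53  0.58  1.45  2.28]
dish0 1 [-0.05  0.24 -0.33  2.45  2.01  0.3  -0.72]
dish0 -1 [-0.35  0.22  0.02  2.47  2.22  0.23  2.2 ]
dish45 1 [ 0.18  0.34  0.02  2.27 -1.28  0.53 -2.58]
dish45 -1 [ 0.18  0.34  0.02  2.27 -1.28  0.53  0.56]
dish90 1 [-0.41  0.89  1.15  1.85 -1.19  1.63 -1.96]
dish90 -1 [-0.12  0.64  0.58  1.83 -0.95  1.27  0.95]
dish135 1 [-0.42  1.08  1.14  1.4  -0.99  1.9  -1.57]
dish135 -1 [-0.05  0.81  0.29  1.36 -0.53  1.56  1.15]
dish180 1 [-0.46  1.01  0.77  1.15 -0.51  1.81 -1.29]
dish180 -1 [-0.17  0.91  0.11  1.11 -0.13  1.73  1.51]
dish225 1 [-0.7   0.92  0.66  1.3  -0.14  1.56 -0.87]
dish225 -1 [-0.34  0.84 -0.05  1.26  0.26  1.62  1.9 ]
dish270 1 [-0.95  0.7   0.58  1.72  0.21  1.1  -0.56]
dish270 -1 [-0.44  0.65 -0.21  1.67  0.63  1.31  2.19]
dish315 1 [-1.03  0.42  0.48  2.2   0.79  0.59 -0.49]
dish315 -1 [-0.44  0.41 -0.28  2.15  1.05  0.86  2.41]
2.55
```

View pics/w12.png

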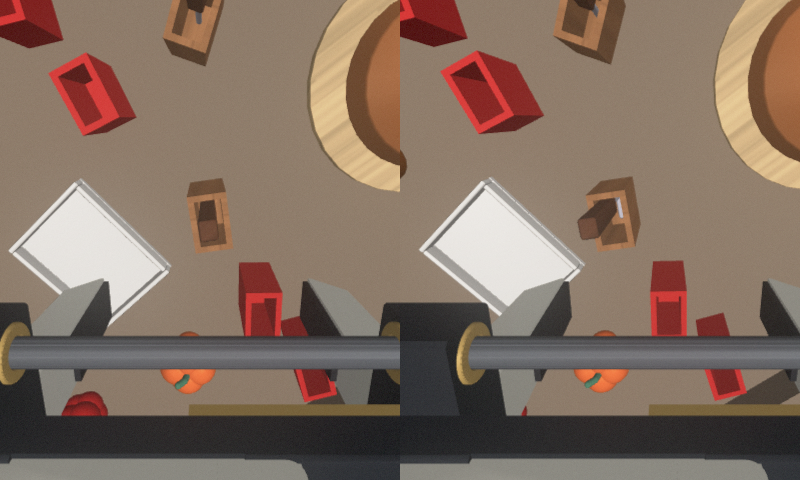

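The close view shows the pick's well near (209,215) in the left half and (612,215) in the right. The skewer's well is at the top and the dish is at the left, with corners (80,182), (10,250) and (170,268). I need sharper corners, so I'll enlarge.

Run:
```python
import cv2,numpy as np
a=cv2.imread('pics/w1.png')[170:260,295:370];b=cv2.imread('pics/w2.png')[170:260,230:305]
I=[cv2.resize(x,(400,480),interpolation=cv2.INTER_CUBIC) for x in (a,b)]
cv2.imwrite('pics/z1.png',np.hstack(I))
```

```text
(no output)
```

View pics/z1.png

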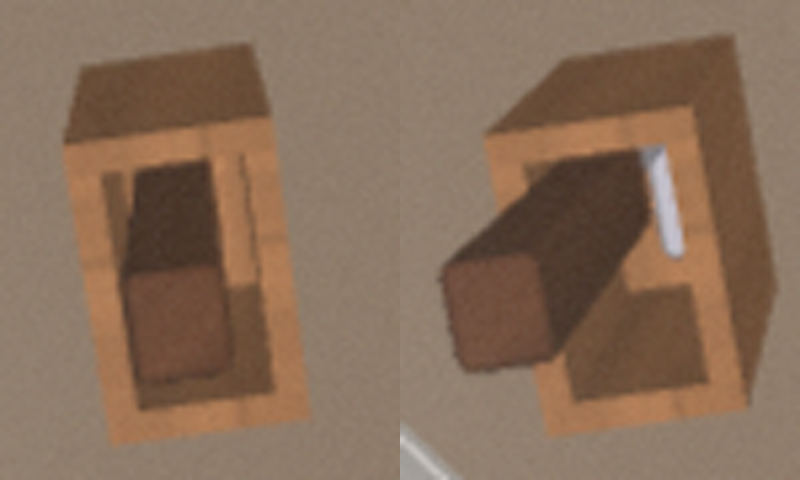

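The enlargement shows the rim corners clearly in both views and the steel hook on the pocket floor. The hook points down the image (tool +y), as assumed. I'll triangulate these.

Run:
```python
from station import bot
from h import *
k1,k2=np.load('k.npy',allow_pickle=True);s=75/400
L=lambda x,y:(295+x*s,170+y*s);Q=lambda x,y:(230+(x-400)*s,170+y*s)
def T(l,r): return np.array([tri([(k1,L(*a)),(k2,Q(*b))])[0] for a,b in zip(l,r)])
rim=T([(65,142),(272,117),(311,417),(110,442)],[(487,133),(693,105),(748,407),(548,436)])
top=T([(127,272),(221,262),(233,372),(137,382)],[(443,265),(538,250),(553,360),(465,372)])
for n,P in (('rim',rim),('top',top)):
    d=(P[3]-P[0]+P[2]-P[1])/2;e=(P[1]-P[0]+P[2]-P[3])/2
    print(n,np.round(P,1).tolist(),'c',np.round(P.mean(0),1),'long',np.linalg.norm(d),'ang',np.degrees(np.arctan2(d[1],d[0])),'short',np.linalg.norm(e))
d=rim[3]+rim[2]-rim[0]-rim[1];d/=np.linalg.norm(d);print('pick expected xy',rim.mean(0)-11*d)
for a in ((80,182),(10,250),(170,268)): print('dish',np.round(onz(k1,(a[0]+120,a[1]),26),1))
```

```text
rim [[569.8, 202.7, 82.9], [588.3, 235.3, 82.9], [639.0, 207.6, 83.1], [620.6, 174.1, 83.2]] c [604.4 204.9  83. ] long 57.99015380930526 ang -28.962125252443435 short 37.86453703991462
top [[577.0, 213.1, 172.7], [583.5, 224.2, 171.7], [596.3, 216.7, 174.7], [590.9, 204.3, 170.2]] c [586.9 214.6 172.4] long 15.67344881531023 ang -31.429859311427823 short 13.332120723436596
pick expected xy [594.77484812 210.25685082  82.97278724]
dish [493.5 108.6  26. ]
dish [503.3 -11.7  26. ]
dish [633.6 124.   26. ]
```

Run:
```python
from h import *
k1,k2=np.load('k.npy',allow_pickle=True);s=75/400
Q=lambda x,y:(230+(x-400)*s,170+y*s)
d=np.array([np.cos(np.radians(-29)),np.sin(np.radians(-29))]);n=np.array([-d[1],d[0]]);c=np.array([604.4,204.9])
for q in ((655,150),(678,256)):
    p=onz(k2,Q(*q),11)[:2]-c;print('hook along,across',p@d,p@n)
p=np.array([586.9,214.6])-c;print('top',p@d,p@n)
```

```text
hook along,across -8.00227719910568 -1.0514049021502139
hook along,across 16.230781626932785 -0.2664346115842823
top -20.00849819132889 -0.0003571950587704721
```

The sizes agree with the text: rim 58.0 x 37.9 mm, handle 15.7 x 13.3 mm. The handle leans back about 3.5° against the rim. I'll grasp it in line with that lean, lift, then look at the mill from two places.

Run:
```python
from station import bot
from h import *
M=pickR(np.radians(-29.5),np.radians(3.5));o=list(rv(M))
g=np.array([590.3,212.6,110.]);z=M[:,2]
bot.move_to(list(g-z*100),o);bot.move_straight(list(g),None,120);bot.grab()
print('open',bot.get_opening(),bot.get_time(),np.round(bot.get_wrist_force(),2))
bot.move_straight(list(g+[0,0,125]),None,150)
print('open',bot.get_opening(),bot.get_time(),np.round(bot.get_wrist_force(),2))
am=np.radians(69);X=np.array([np.cos(am),np.sin(am),0]);M=pickR(am+np.pi,np.radians(35))
e=np.array([551,-218.5,126]);base=e-M[:,1]*12-M[:,2]*97+X*70+[0,0,20]
ks=[]
for i,sx in enumerate((40,-40)):
    p=list(base+M[:,0]*sx)
    bot.move_to(p,list(rv(M))) if i==0 else bot.move_straight(p)
    bot.pause(.2);ks.append(cal(bot,'wrist'));cv2.imwrite(f'pics/m{i}.png',bot.read_camera('wrist'))
np.save('km.npy',ks,allow_pickle=True);print(bot.get_time(),bot.get_opening(),[proj(k,e) for k in ks])
a=cv2.imread('pics/m0.png')[:,120:520];b=cv2.imread('pics/m1.png')[:,120:520];cv2.imwrite('pics/m01.png',np.hstack([a,b]))
```

```text
open 14.0419417986571 5.1917 [-0.68 -0.25 -0.08]
open 13.734098558902094 6.175 [-0.37 -0.03 -0.89]
8.5833 14.134181477479913 [array([[280.29395559, 286.94789881]]), array([[370.34217218, 286.07143593]])]
```

View pics/m01.png

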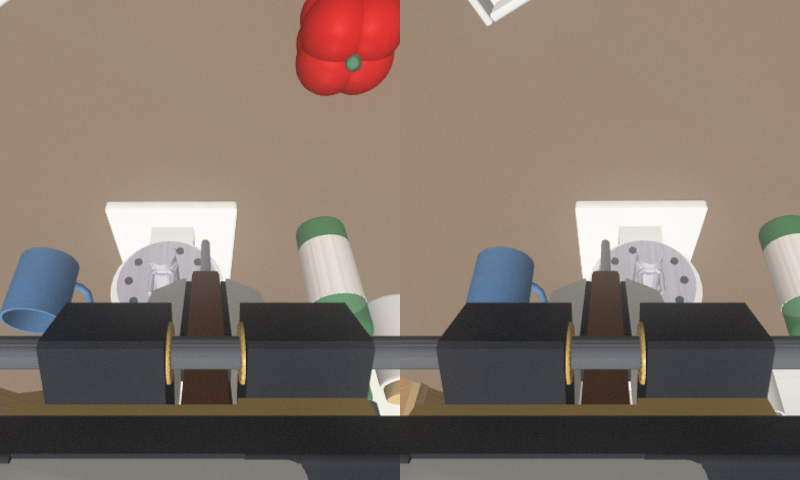

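The pick is gripped, weighing about 0.8 N. The drum face and ring are in view at (163,275) in the left half and (648,275) in the right. I'll enlarge these.

Run:
```python
import cv2,numpy as np
a=cv2.imread('pics/m0.png')[225:315,245:320];b=cv2.imread('pics/m1.png')[225:315,330:405]
cv2.imwrite('pics/z2.png',np.hstack([cv2.resize(x,(400,480),interpolation=cv2.INTER_CUBIC) for x in (a,b)]))
```

```text
(no output)
```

View pics/z2.png

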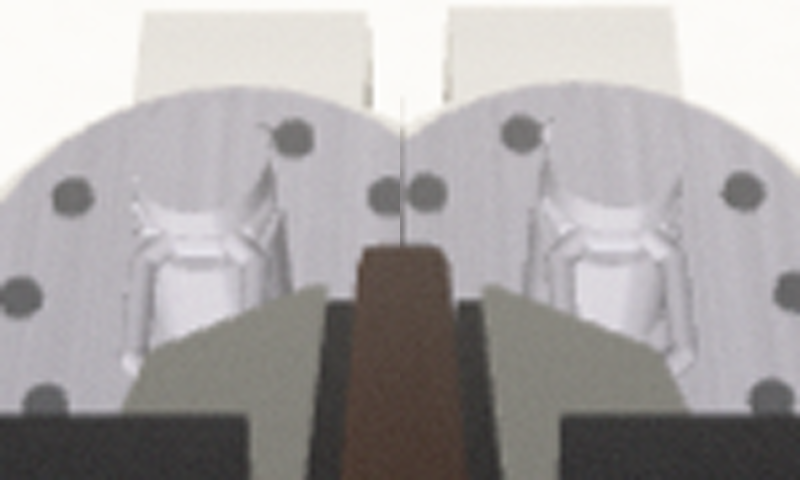

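The eye's top is hidden by a finger. I'll pitch the tool up around the camera to get a more frontal view of the ring, clear of the gripper.

Run:
```python
from station import bot
from h import *
ks0=np.load('km.npy',allow_pickle=True)
am=np.radians(69);co=np.array([0,-83.478,-138.217]);ks=[]
X=np.array([np.cos(am),np.sin(am),0])
for ln in (56,52,48):
    M=pickR(am+np.pi,np.radians(ln))
    P=[ks0[i]['o']+X*10-M@co for i in (1,0)]
    if all(bot.ik(list(p),list(rv(M))) is not None for p in P): break
print(ln,np.round(P,0).tolist())
for i,p in enumerate(P):
    bot.move_to(list(p),list(rv(M))) if i==0 else bot.move_straight(list(p))
    bot.pause(.2);ks.append(cal(bot,'wrist'));cv2.imwrite(f'pics/n{i}.png',bot.read_camera('wrist'))
np.save('kn.npy',ks,allow_pickle=True);print(bot.get_time(),bot.get_opening())
e=[551,-218.5,124];u=[proj(k,e)[0] for k in ks];print(u)
C=[]
for i in (0,1):
    x,y=int(u[i][0])-50,int(u[i][1])-60;print('crop',x,y)
    C.append(cv2.resize(cv2.imread(f'pics/n{i}.png')[y:y+120,x:x+100],(400,480),interpolation=cv2.INTER_CUBIC))
cv2.imwrite('pics/z3.png',np.hstack(C))
```

```text
56 [[561.0, -81.0, 276.0], [635.0, -109.0, 276.0]]
10.1 13.706181333799393
[array([370.27205343, 153.37111583]), array([282.59211935, 155.07267117])]
crop 320 93
crop 232 95
```

View pics/z3.png

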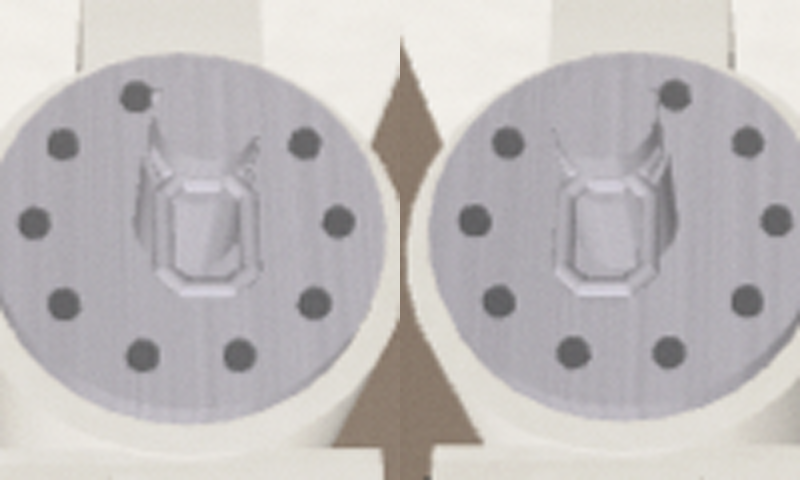

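The frontal view is clear. The eye's opening spans (172–240, 193–272) in the left half and (577–645, 193–271) in the right, with the image's bottom being world-up. The hole circle of the drum is centred at about (186,223.5) and (625,221.5). I'll triangulate both.

Run:
```python
from h import *
k=np.load('kn.npy',allow_pickle=True)
T=lambda a,b:tri([(k[0],(320+a[0]/4,93+a[1]/4)),(k[1],(232+(b[0]-400)/4,95+b[1]/4))])
P={}
for n,a,b in [('top bar',(206,283),(611,282)),('low bar',(206,185),(611,185)),('eye left',(164,232),(568,232)),('eye right',(248,232),(653,232)),('drum ctr',(186,223.5),(625,221.5)),('holeL',(34,222),(475,220)),('holeR',(338,220),(776,220)),('hb1',(143,355),(573,352)),('hb2',(239,355),(668,352))]:
    x,r=T(a,b);P[n]=x;print(n,np.round(x,1),np.round(r[0],2))
h=P['holeR']-P['holeL'];print('hole dia',np.linalg.norm(h),'axis ang',np.degrees(np.arctan2(h[1],h[0])))
v=(P['top bar']+P['low bar'])/2-P['drum ctr'];print('axis from drum',v,np.degrees(np.arctan2(v[1],v[0])),np.hypot(v[0],v[1]),'eye width',np.linalg.norm(P['eye left']-P['eye right']),'h',np.linalg.norm(P['top bar']-P['low bar']))
```

```text
top bar [ 550.3 -224.6  131.2] 0.07
low bar [ 552.6 -218.7  110.2] 0.09
eye left [ 543. -217.  121.] 0.14
eye right [ 560.2 -225.2  120.2] 0.12
drum ctr [ 539.6 -251.1  100. ] 0.01
holeL [ 503.9 -238.2   99.1] 0.03
holeR [ 575.1 -264.8   99.3] 0.18
hb1 [ 528.9 -246.4  135.9] 0.02
hb2 [ 550.7 -254.6  136.1] 0.05
hole dia 75.96264043232043 axis ang -20.50441772848957
axis from drum [11.8187454  29.42892968 20.67444564] 68.11945920970734 31.713477337765337 eye width 19.152024915374508 h 21.989769485283155
```

Run:
```python
from h import *
k=np.load('kn.npy',allow_pickle=True)
a=np.radians(69.5);X=np.array([np.cos(a),np.sin(a),0]);Y=np.array([-X[1],X[0],0]);D=np.array([539.6,-251.1,100])
for n,p,q in [('top bar out',(206,294),(611,293)),('top bar in',(206,272),(611,271)),('low bar in',(206,193),(611,193)),('L in',(172,232),(577,232)),('R in',(240,232),(645,232))]:
    for kk,uv in ((k[0],(320+p[0]/4,93+p[1]/4)),(k[1],(232+(q[0]-400)/4,95+q[1]/4))):
        d=ray(kk,uv);x=kk['o']+d*((D+36*X-kk['o'])@X)/(d@X);print(n,np.round(x,1),'lat',round(float((x-D)@Y),1))
# pick in hand, seen in the wrist view: bend end in image
from station import bot
M=R.from_rotvec(bot.get_tool_rot()).as_matrix();p=np.array(bot.get_position())
kw=cal(bot,'wrist');print('expected bend bottom',proj(kw,p+M[:,2]*100),'tip',proj(kw,p+M[:,2]*97+M[:,1]*24))
I=cv2.imread('pics/n1.png');cv2.imwrite('pics/z4.png',cv2.resize(I[190:330,270:380],None,fx=4,fy=4,interpolation=cv2.INTER_CUBIC))
```

```text
top bar out [ 551.9 -217.3  137.6] lat 0.3
top bar out [ 553.9 -218.   137.8] lat -1.8
top bar in [ 552.1 -217.3  132.3] lat 0.1
top bar in [ 553.7 -218.   132.4] lat -1.6
low bar in [ 552.8 -217.6  112.7] lat -0.6
low bar in [ 553.2 -217.7  112.9] lat -1.0
L in [ 545.4 -214.8  122.4] lat 7.3
L in [ 546.3 -215.2  122.7] lat 6.3
R in [ 559.5 -220.1  122.5] lat -7.8
R in [ 560.6 -220.5  122.8] lat -8.9
expected bend bottom [[325.81903205 244.58038515]] tip [[325.81858112 278.15247135]]
```

View pics/z4.png

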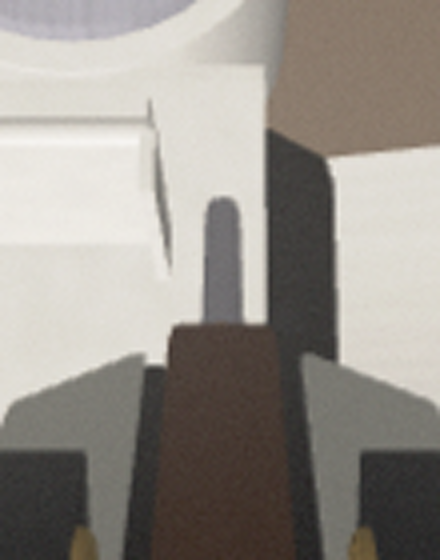

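The pick's bend shows at (325.5,239.5), against (325.8,240) expected, so it sits true in the hand. The eye opening measures z 112.8–132.4 and centres at (552.9,-217.6). I'll insert along the hook's own line at 32° lean.

```bash
cat >> h.py <<'E'
am=np.radians(69.5);XM=np.array([np.cos(am),np.sin(am),0]);EYE=np.array([552.9,-217.6,0])
GZ=100 # TCP at pick z=100
def pose(c,ang,lean,s=12):
    """TCP pose with hook centre-line point s at c"""
    M=pickR(ang,np.radians(lean));return np.array(c)-M[:,1]*s+M[:,2]*(-(GZ-3)),M
E
python3 - <<'E'
from station import bot
from h import *
hd=am+np.pi
c=EYE+[0,0,125.5]
p,M=pose(c,hd,32)
bot.move_to(list(p-M[:,1]*48),list(rv(M)));f0=np.array(bot.get_wrist_force())
bot.move_straight(list(p-M[:,1]*16),None,80)
print(np.round(np.array(bot.get_wrist_force())-f0,2))
for d in (8,0):
    bot.move_straight(list(p-M[:,1]*d),None,40);print(d,np.round(np.array(bot.get_wrist_force())-f0,2))
k=cal(bot,'wrist');print(bot.get_time(),bot.get_opening(),proj(k,EYE+[0,0,124]))
for n in ('wrist','side'): cv2.imwrite(f'pics/i_{n}.png',bot.read_camera(n))
u=proj(k,EYE+[0,0,124])[0].astype(int)
W=cv2.imread('pics/i_wrist.png');S=cv2.imread('pics/i_side.png')
x,y=u-[45,54];s=proj(cal(bot,'side'),EYE+[0,0,124])[0].astype(int)-[35,42]
cv2.imwrite('pics/z5.png',np.hstack([cv2.resize(W[y:y+108,x:x+90],(400,480)),cv2.resize(S[s[1]:s[1]+84,s[0]:s[0]+70],(400,480),interpolation=cv2.INTER_CUBIC)]))
E
```

```text
[-0.55 -0.39 -1.66]
8 [-0.68  0.87 -0.25]
0 [-0.68 -0.37 -0.18]
11.875 13.814379359743143 [[325.72544016 259.84164391]]
```

View pics/z5.png

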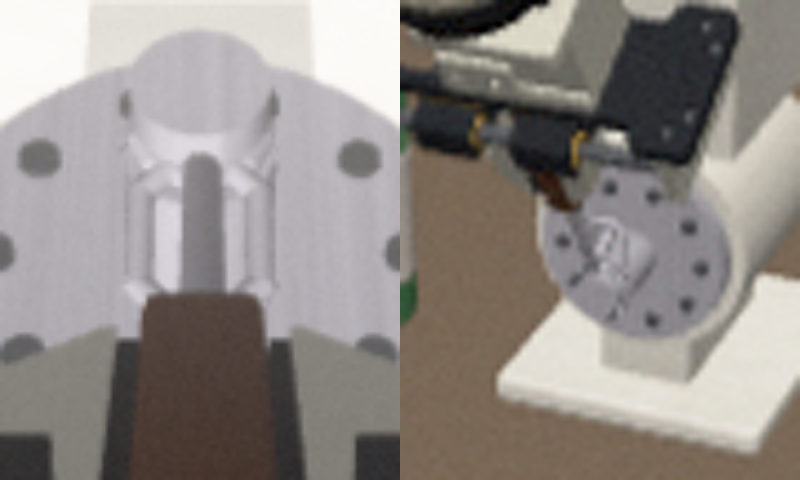

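The hook is centred in the eye and no contact force shows. Now I'll raise the lean and pull, watching the force.

Run:
```python
from station import bot
from h import *
hd=am+np.pi
f0=np.array(bot.get_wrist_force())
for z,ln in [(127.5,37),(130,37),(133,37),(136,37),(139,37),(145,37),(151,37),(157,37),(163,37)]:
    p,M=pose(EYE+[0,0,z],hd,ln)
    bot.move_straight(list(p),list(rv(M)),60);print(z,np.round(np.array(bot.get_wrist_force())-f0,2),round(bot.get_opening(),2))
k=cal(bot,'wrist');cv2.imwrite('pics/p_wrist.png',bot.read_camera('wrist'));cv2.imwrite('pics/p_side.png',bot.read_camera('side'))
M=R.from_rotvec(bot.get_tool_rot()).as_matrix();q=np.array(bot.get_position())
print(bot.get_time(),'bend exp',proj(k,q+M[:,2]*98-M[:,1]*3))
x,y=270,190
s=proj(cal(bot,'side'),EYE+[0,0,140])[0].astype(int)-[35,42]
W=cv2.imread('pics/p_wrist.png');S=cv2.imread('pics/p_side.png')
cv2.imwrite('pics/z6.png',np.hstack([cv2.resize(W[y:y+132,x:x+110],(400,480)),cv2.resize(S[s[1]:s[1]+84,s[0]:s[0]+70],(400,480),interpolation=cv2.INTER_CUBIC)]))
# shank end by its blue-grey colour vs expectation
c=W[225:300,322:330].astype(int).mean(1);print(np.round(c[:,:],0)[::5].tolist())
```

```text
127.5 [-1.11 -0.12  0.37] 14.16
130 [-1.4  -0.64 -0.42] 13.81
133 [-1.06  0.5  -3.94] 13.75
136 [-0.1  -0.82 -6.44] 14.09
139 [ 0.39  0.57 -1.45] 13.58
145 [-0.76 -0.05  0.01] 13.64
151 [-0.37  0.76 -0.12] 13.63
157 [-0.11  0.08 -0.88] 13.59
163 [-0.45  1.1  -1.41] 13.99
14.35 bend exp [[325.37533887 240.76594284]]
[[217.0, 209.0, 214.0], [178.0, 173.0, 176.0], [128.0, 124.0, 126.0], [126.0, 123.0, 126.0], [125.0, 122.0, 124.0], [123.0, 120.0, 123.0], [122.0, 119.0, 121.0], [123.0, 119.0, 122.0], [94.0, 104.0, 117.0], [61.0, 68.0, 82.0], [58.0, 64.0, 79.0], [57.0, 63.0, 79.0], [56.0, 63.0, 78.0], [55.0, 62.0, 77.0], [52.0, 60.0, 76.0]]
```

The force peaked at 6.4 N and then released, so the ring snapped off. The bend's edge has moved up about 9 px, meaning the pick turned about 3.5° in the jaws. I'll rise a little more, then move out in steps while watching the force.

Run:
```python
from station import bot
from h import *
hd=am+np.pi
f0=np.array(bot.get_wrist_force())
p,M=pose(EYE+[0,0,170],hd,37)
bot.move_straight(list(p),None,60);print(np.round(np.array(bot.get_wrist_force())-f0,2))
for o in (8,16,24,60):
    bot.move_straight(list(p+XM*o),None,60);print(o,np.round(np.array(bot.get_wrist_force())-f0,2))
p2,M=pose(EYE+XM*75+[0,0,175],hd,37+3.5)
bot.move_straight(list(p2),list(rv(M)),120)
bot.pause(.3)
k=cal(bot,'wrist');W=bot.read_camera('wrist');S=bot.read_camera('side');cv2.imwrite('pics/q_wrist.png',W);cv2.imwrite('pics/q_side.png',S)
M=R.from_rotvec(bot.get_tool_rot()).as_matrix();q=np.array(bot.get_position())
print(bot.get_time(),'bend exp',proj(k,q+M[:,2]*98-M[:,1]*3))
s=proj(cal(bot,'side'),EYE+XM*80+[0,0,150])[0].astype(int)-[50,60]
x,y=270,190
cv2.imwrite('pics/z6.png',np.hstack([cv2.resize(W[y:y+132,x:x+110],(400,480),interpolation=cv2.INTER_CUBIC),cv2.resize(S[s[1]:s[1]+120,s[0]:s[0]+100],(400,480),interpolation=cv2.INTER_CUBIC)]))
```

```text
[-1.15 -0.42 -0.84]
8 [-0.44 -0.37 -0.66]
16 [-0.64 -0.46  0.38]
24 [-0.01 -0.8  -0.11]
60 [-0.81 -0.88 -0.23]
16.925 bend exp [[325.79958252 240.80095269]]
```

View pics/z6.png

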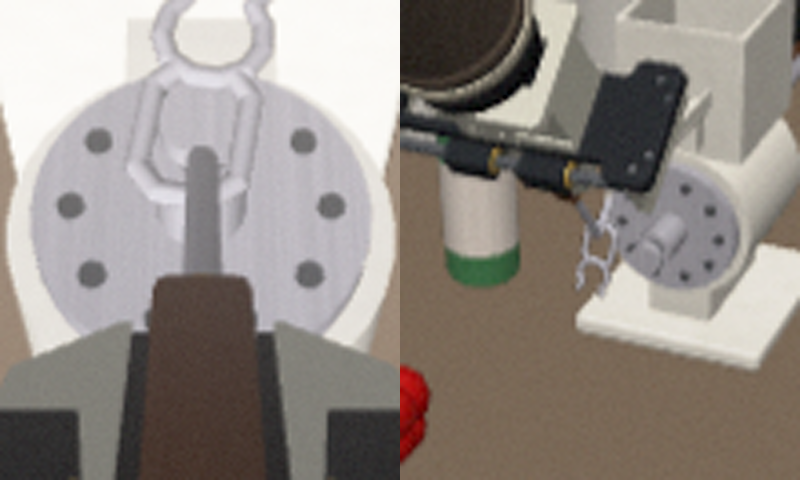

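The ring hangs freely on the hook, its bar at the bend. The pick's end is at row 230, against 240.8 expected, a turn of about 4.3° in the hand that I'll compensate. Now I'll carry it to the dish, lower it, lay it down and slide the hook out.

```bash
cat >> h.py <<'E'
PHI=4.3
def pose2(c,ang,L,s=5):
    """pick lean L, accounting for turn in the hand"""
    P=pickR(ang,np.radians(L));return np.array(c)-P[:,1]*s-P[:,2]*(GZ-3),pickR(ang,np.radians(L+PHI))
E
cat > dish.py <<'E'
from station import bot
from h import *
hd=am+np.pi;h=-XM;C=np.array([568,53,0.]);J=C-12*h;L0=34
W=[]
W.append((J+[0,0,140],L0,5,130));W.append((J+[0,0,62],L0,5,100))
for a in (0,15,30,45,58,70):
    a=np.radians(a);W.append((J+h*(48*np.sin(a)+ (3 if a>0 else 0))+[0,0,6+48*np.cos(a)-3.5+1],L0,5,60))
b=W[-1][0];W.append((b,10,5,60));W.append((b,-18,5,60))
for s in (14,22,34): W.append((b,-18,s,90))
W.append((b+[0,0,60],-18,45,150))
poses=[(*pose2(c,hd,L,s),r) for c,L,s,r in W]
for i,(p,M,r) in enumerate(poses):
    q=bot.ik(list(p),list(rv(M)))
    if q is None: print('noik',i,p)
E
python3 - <<'E'
exec(open('dish.py').read())
import sys
for i,(p,M,r) in enumerate(poses):
    bot.move_straight(list(p),list(rv(M)),r)
    if i in (1,7,9): cv2.imwrite(f'pics/d{i}.png',bot.read_camera('side')); 
    print(i,round(bot.get_time(),2),np.round(bot.get_wrist_force(),1))
bot.pause(.2);S=bot.read_camera('side');T=bot.read_camera('top');w=bot.read_camera('wrist')
cv2.imwrite('pics/d_end.png',S);cv2.imwrite('pics/dt.png',T);cv2.imwrite('pics/dw.png',w)
c=lambda I,x,y:cv2.resize(I[y:y+75,x:x+100],(400,300),interpolation=cv2.INTER_CUBIC)
r=lambda n:cv2.imread(f'pics/{n}.png')
cv2.imwrite('pics/z7.png',np.vstack([np.hstack([c(r('d7'),270,235),c(r('d9'),270,235)]),np.hstack([c(S,270,235),cv2.resize(w[60:360,120:520],(400,300))])]))
E
```

```text
0 18.62 [-0.3 -0.  -1.5]
1 19.6 [-0.1 -0.1 -0.9]
2 19.93 [ 0.7  0.4 -0.2]
3 20.33 [ 1.1  0.7 -0.4]
4 20.69 [ 0.4  0.3 -1.7]
5 21.05 [ 0.4 -0.1 -1.1]
6 21.38 [ 0.  -0.3 -1.9]
7 21.75 [-0.4 -0.1 -1. ]
8 22.57 [-0.4 -0.  -0.9]
9 23.56 [-0.   0.5 -1.2]
10 23.81 [-0.5 -0.5 -1.5]
11 24.06 [-0.3 -0.6 -1. ]
12 24.34 [-0.5 -0.2 -0.6]
13 24.92 [-1.  -0.3 -0.9]
```

View pics/z7.png

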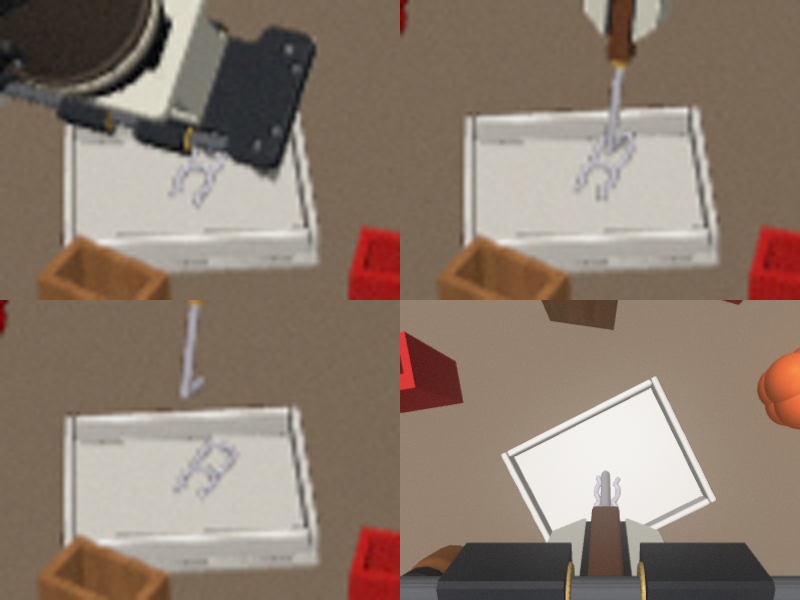

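The ring lies flat in the dish and the hook is free and above it. That was my last permitted view, so I'll check the pick's angle in the hand numerically before returning it to the well.

Run:
```python
from station import bot
from h import *
def edge():
    k=cal(bot,'wrist');W=bot.read_camera('wrist').astype(int)
    M=R.from_rotvec(bot.get_tool_rot()).as_matrix();q=np.array(bot.get_position())
    g=W[205:275,300:352].mean(2)
    return k,M,q,g
# away from the ring: above the well, pick upright
d=np.array([np.cos(np.radians(-29)),np.sin(np.radians(-29)),0]);c=np.array([604.4,204.9,0])
o=c-10.5*d
p,M=pose2(o+[0,0,130+3],np.radians(-29),0,0)
p0=np.array(bot.get_position());bot.move_straight(list(p0+[0,0,70]))
bot.move_to(list(p),list(rv(M)));bot.pause(.3)
k,Mt,q,g=edge();print(bot.get_time())
np.set_printoptions(linewidth=250)
print('rows at col 325',g[::2,23:28].mean(1).round().astype(int))
for r in (226,232,238,244): print(r,g[r-205].round().astype(int)[8:44])
for f in (0,3,4.3,5.5):
    P=Mt@R.from_euler('x',f,degrees=True).as_matrix();a=q+P[:,2]*98-P[:,1]*3; print(f,proj(k,a), (P[:,2]))
```

```text
26.9917
rows at col 325 [140 139 137 139 139 139 139 113  90  91  90  91  90 128 130 129 128 128 128 130 130 129 129 127 129 129 128 127 127 127 102  63  63  63  61]
226 [139 139 121  86  88  87  87  85  82  88  81  84  86  89  90  89  89  93  92  90  90  92  93  90  90  89  94  93  91  86  86  86  78  77  99 140]
232 [133 134 123  91  84  87  84  85  82  85  84  83  84  87 109 116 122 129 136 141 137 110  92  92  92  91  90  90  90  89  87  89  79  77  99 133]
238 [129 133 126  97  88  86  87  86  85  82  88  87  95 110 118 117 121 129 135 139 141 137 107  92  92  90  88  91  88  92  87  86  86  81  99 130]
244 [131 134 126  98  87  86  88  88  85  84  83  85  93 109 116 116 122 130 133 138 142 140 108  91  85  86  85  87  87  91  88  86  88  88 103 131]
0 [[325.81474272 240.90683568]] [ 0.06572076 -0.03651216 -0.99716982]
3 [[325.81170248 233.88680521]] [ 0.02003629 -0.01107076 -0.99973796]
4.3 [[325.81048893 230.8572557 ]] [ 2.15274488e-04 -3.26391638e-05 -9.99999976e-01]
5.5 [[325.80942523 228.06734807]] [-0.01808138  0.01015654 -0.99978493]
```

The pick's end is at row 230.5, so the turn is 4.4° as compensated and it hangs upright over the well. I'll insert it.

Run:
```python
from station import bot
from h import *
a=np.radians(-29);d=np.array([np.cos(a),np.sin(a),0]);c=np.array([604.4,204.9,0]);o=c-12*d
f0=np.array(bot.get_wrist_force())
for z,r in ((95,80),(60,80),(25,80),(14,40),(12,20),(11,20),(10,20),(9,20)):
    p,M=pose2(o+[0,0,z+3],a,0,0);bot.move_straight(list(p),list(rv(M)),r)
    f=np.array(bot.get_wrist_force())-f0;print(z,np.round(f,1))
    if z<12 and f[2]>2 or abs(f[:2]).max()>6 or f[2]>8: print('stop');break
print(bot.get_time())
```

```text
95 [ 0.8 -0.7 -0.9]
60 [1.1 0.6 0.1]
25 [ 1.6  0.3 -0.3]
14 [ 1.3  0.2 -0.7]
12 [ 0.8  0.2 -1.1]
11 [0.7 0.5 0.3]
10 [-0.8  0.4  4.7]
stop
29.925
```

Run:
```python
from station import bot
from h import *
bot.gripper_open();bot.pause(.3);print(bot.get_opening())
M=R.from_rotvec(bot.get_tool_rot()).as_matrix();p=np.array(bot.get_position())
bot.move_straight(list(p-M[:,2]*150),None,120)
aw=np.radians(-29);Mv=pickR(aw);ks=[];q=np.array([590,208,290.]);
for i,dx in enumerate((0,60)):
    bot.move_to(list(q+Mv[:,0]*dx),list(rv(Mv)));bot.pause(.3);ks.append(cal(bot,'wrist'));I=bot.read_camera('wrist');cv2.imwrite(f'pics/f{i}.png',I)
    # handle top: dark brown brighter face
    u=proj(ks[-1],[594,211,173])[0];print('expected',u)
    H=cv2.cvtColor(I,cv2.COLOR_BGR2HSV);m=((H[...,2]<115)&(H[...,1]>70)&(H[...,0]<20)).astype(np.uint8)
    m[:, :max(0,int(u[0])-60)]=0;m[:,int(u[0])+60:]=0;m[:int(u[1])-50]=0;m[int(u[1])+40:]=0
    n,l,st,ce=cv2.connectedComponentsWithStats(m)
    for j in range(1,n):
        if st[j,4]>40: print(st[j],ce[j].round(1))
    x,y=int(u[0]),int(u[1]);print(I[y-30:y+24:6,x-24:x+25:6].mean(2).astype(int))
np.save('kf.npy',ks,allow_pickle=True)
# dish & ring vs the start
T=bot.read_camera('top');S=bot.read_camera('side');cv2.imwrite('pics/ft.png',T);cv2.imwrite('pics/fs.png',S)
for n,J in (('top',T),('side',S)):
    D=cv2.absdiff(J,cv2.imread(f'pics/{n}0.png')).max(2);D=cv2.morphologyEx((D>35).astype(np.uint8),cv2.MORPH_OPEN,np.ones((2,2)))
    a,l,st,ce=cv2.connectedComponentsWithStats(D);print(n,[s.tolist() for s in st[1:] if s[4]>12])
print(bot.get_time())
```

```text
91.91624408832818
expected [331.53617898 240.8634037 ]
[310 190  39   4 147] [328.4 191.5]
[ 317  200   41   45 1277] [337.5 225.8]
[[123 123 114 125  49  58  55 114 127]
 [124 115 116 123  54  52  59  58 123]
 [124 127 118 125 109  53  65  67  72]
 [126 127  78  81  86  58  75  81  76]
 [125 120  76  83  81  52  80  82  77]
 [123 121  75  82  82  75  80  78  73]
 [126 121 116 121 121 115 120 123 121]
 [124 125 125 122 125 124 122 123 125]
 [127 125 127 124 124 125 124 125 125]]
expected [251.39552139 238.573505  ]
[249 188  47  57 454] [283.9 204.4]
[ 255  198   28   45 1094] [268.7 220.3]
[[126 128 126 128 123  86  69  58  54]
 [130 126 126 126 119  83  55  58  56]
 [129 126 128 123 130  82  76  77  70]
 [128 127 126 127 129  76  83  75  75]
 [129 127 130 128 123  80  86  81  80]
 [130 127 129 126 124  93  86  76  68]
 [128 131 128 127 126 120 116 121 119]
 [179 128 128 127 126 121 127 129 128]
 [157 150 129 128 124 124 126 124 124]]
top [[168, 70, 53, 25, 611], [148, 89, 11, 7, 49], [160, 89, 33, 49, 269], [202, 93, 13, 8, 36], [216, 97, 8, 7, 40], [181, 100, 23, 7, 107], [206, 103, 14, 8, 51], [0, 109, 317, 371, 37782], [198, 294, 5, 10, 32], [201, 305, 12, 41, 119], [241, 354, 6, 4, 17], [308, 413, 25, 18, 192], [307, 439, 33, 19, 81], [284, 443, 13, 14, 39], [339, 459, 6, 14, 39], [308, 465, 12, 10, 55], [332, 464, 5, 6, 17], [321, 473, 11, 7, 46], [345, 472, 12, 8, 67]]
side [[214, 0, 172, 264, 16864], [517, 0, 123, 219, 14054], [574, 87, 29, 15, 120], [632, 115, 8, 24, 138], [552, 147, 13, 43, 393], [265, 155, 12, 5, 47], [555, 174, 85, 185, 6970], [597, 176, 17, 20, 60], [540, 195, 3, 5, 13], [540, 203, 4, 5, 16], [557, 207, 6, 3, 14], [609, 211, 6, 3, 15], [590, 223, 12, 10, 55], [553, 271, 35, 40, 538], [574, 270, 5, 3, 13], [294, 272, 14, 36, 257], [511, 305, 124, 175, 9517]]
34.325
```

Run:
```python
from h import *
k=np.load('kf.npy',allow_pickle=True)
np.set_printoptions(linewidth=250)
for i,(x,y) in enumerate(((310,212),(250,212))):
    print(cv2.imread(f'pics/f{i}.png')[y:y+38:2,x:x+44:2].mean(2).astype(int))
print(tri([(k[0],(326,235.5)),(k[1],(264.5,235.5))]))
```

```text
[[122 123 122  99 109 114 118 123 124  73  53  52  53  55  55  55  56  56  55  61 105 126]
 [124 122 124 100 109 116 119 121 122 133  56  54  51  53  55  55  54  56  57  55  64 122]
 [119 118 117  96 107 118 116 123 124 151  53  56  54  50  57  52  55  55  56  56  61  83]
 [124 123 125  96 103 117 118 124 125 132  79  56  51  55  55  59  58  56  57  53  56  60]
 [129 129 131  99 104 117 118 122 124 130 107  50  50  50  53  56  57  54  57  57  52  56]
 [126 129 127  97 104 118 119 120 126 129 123  51  47  53  51  57  60  67  67  70  66  69]
 [125 129 129 109  94 106 104 106 108 109 109  69  55  50  51  73  78  80  78  77  79  82]
 [126 130 127 108  83  75  74  77  82  83  82  77  51  55  52  74  80  79  73  76  81  81]
 [125 124 127 107  78  75  73  79  81  84  80  80  54  51  57  72  79  80  79  78  78  78]
 [123 123 123 106  79  76  75  77  79  79  81  81  75  54  54  74  77  81  79  82  81  77]
 [118 117 118 108  77  75  76  77  80  81  80  82  78  54  56  72  82  79  80  76  79  81]
 [124 121 119 103  77  77  79  81  80  81  80  81  80  58  58  75  79  77  77  78  81  79]
 [126 12
[... 1753 characters left out ...]
86  83  86  77  78  75  70  79  81  86 119 116 113  81  83]
 [126 122 122 119  69  80  83  81  80  77  77  76  76  67  80  79  85 123 124 118  83  95]
 [127 125 123 119  81  73  69  65  70  67  65  73  77  76  75  80  80 123 124 122  83 110]
 [126 125 123 119  79  79  77  83  80  83  85  80  82  81  77  78  80 123 120 120  83 121]
 [124 125 121 122 115 116 117 119 120 122 119 121 122 115 118 119 117 122 121 120  85 125]
 [125 124 124 124 122 120 118 124 127 127 127 128 130 118 117 124 124 122 121 120 100 124]
 [128 125 123 122 122 121 121 125 126 129 132 128 127 121 121 121 122 120 120 120 116 123]]
(array([611.44698201, 196.77510574,  94.37659412]), [0.8824664521857685, 0.8824664521858104])
```

Run:
```python
from h import *
k=np.load('kf.npy',allow_pickle=True)
x,r=tri([(k[0],(348.7,232)),(k[1],(267,229.5))]);a=np.radians(-29);d=np.array([np.cos(a),np.sin(a)]);n=np.array([-d[1],d[0]])
v=x[:2]-[604.4,204.9];print(x,r,'along',v@d,'across',v@n)
```

```text
[593.19208272 225.5210272  175.70093466] [0.055829834154873435, 0.055829834154804775] along -19.799937697557908 across 12.601850647679123
```

The handle top is at z 175.7, so the pick is on the floor of its own well. It leans about 5° against the pocket wall, within the free play; it stood at 3.5° to start. The dish shows no change in the side picture. I'll do a quick numeric check that the ring is in the dish, then hand in.

Run:
```python
from station import bot
from h import *
D=cv2.absdiff(bot.read_camera('side'),cv2.imread('pics/side0.png')).max(2)[266:300,312:348]
ys,xs=np.where(D>22);k=cal(bot,'side')
print('ring px',len(xs),'centre',np.round(onz(k,(xs.mean()+312,ys.mean()+266),8),1))
print(bot.get_time(),np.round(bot.get_wrist_force(),1));bot.finish_job()
```

```text
ring px 60 centre [558.4  25.9   8. ]
34.375 [-0.  -0.6  0.4]
the job is handed in; nothing more can be done
```

I handed the job in at 34.4 s of the allowed 58 s. The ring is off the mill and lying flat in the white dish, and the pick is back in its own well.

- **Ring off the axle:** I hooked the eye at 32° lean, raised the lean to 37° and pulled up. The force peaked near 6.4 N and then dropped, which fits the ring snapping off. It then hung free on the hook.
- **Ring in the dish:** I lowered it until its jaws should have met the floor, tipped it down, and slid the hook out along its own line with the ring's bar about 20 mm up. The last picture shows it lying flat. A final image difference put it at about (558, 26), inside the dish, and the dish showed no shift in the side view. The gripper stayed about 80 mm up the pick from the hook throughout.
- **Pick in its well:** The pick had turned about 4.3° in the jaws during the pull, and I corrected for that before inserting it. Contact with the well floor came at the expected height, and the handle top measured z 175.7 (expected 175).

**Not as neat as planned:** after release the pick settled about 5° off vertical, mostly sideways against the pocket wall. It stood about 3.5° off vertical at the start. I left it because that is within the pocket's free play.

I had used all 12 picture views by then, so the checks on the pick and dish after release were numeric only.

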